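Clamp a plug-in card in the board holder

ROBOT

A 6-joint arm with a two-finger parallel gripper is mounted at the origin on a cart in front of the work surface, level with it; the furniture and walls round the work are solid. World frame = base frame: x ahead of the robot, y to its left, z up, the work surface at z = 0. Lengths are in m, angles in rad, forces in N, time in s.
With the tool pointing down it reaches from about 0.425 to 0.95 m from the base axis. Payload 3.5 kg.
Tool frame: the origin (TCP) lies at the very end of the fingers, on their centre line; the grasp point (between the pads) lies ctrl.tcp_to_grasp behind it (ctrl.tcp_to_grasp is the distance from the TCP to the grasp point, in m); z points along the fingers, y is the line along which they close (so a half turn about z gives the same grasp; the last joint's range is limited). The gripper opens to 85 mm and grips with 20 to 120 N. Pads are 22 mm wide; open, the fingers measure 114 mm over their backs; the gripper's body (76 mm by 85 mm) begins 54 mm behind the grasp point. The pads swing forward as they close: fully open they stand 13 mm farther back than shut.
Start: joints at [0.971, 0.286, 1.577, -0, 1.279, -0.15], TCP at [0.293, 0.608, 0.204] pointing down, gripper open.
Joint ranges: [-2.77, 2.77], [-0.9, 2.22], [0.21, 2.48], [-1.53, 4.67], [0.24, 2.81], [-2.84, 2.84]. Speed limits (rad/s): [2.79, 2.79, 3.14, 3.14, 3.14, 3.14].

INTERFACE

Orientations are given as a unit quaternion [x, y, z, w].
In Python, from plant import ctrl gives the robot as it stands.
- The arm moves only by the shell command python3 -m inch 'ROWS' [FORCE]. ROWS is JSON, a list of rows, each an object with "slide": the shift along the tool's x, y, z in cm, a list of three; "turn": the turn about the tool's z in rad; "grip": the finger opening in cm, from 0 to 8.54. A call has 1 to 20 rows; each row is the pose to reach, as a shift and turn from the pose commanded when the call began, along the tool's axes at that moment; what a row does not reach only later rows make up. A row lasts 1/10 s, in which the tool goes at most 50 mm and 8.59 degrees, less where a joint would pass 70% of its speed; a pose out of reach is approached as far as the arm can. A call with a gripper value outside its range is refused whole. The fingers move at their own pace and stop on an object; FORCE is the grip in N (left out, the last holds). Time passes only in rows, so rows that repeat a pose let the fingers close. It gives the time, the measured TCP pose, the force, the opening and the grip force at its end, in the units of the state.
- ctrl.get_state(): the state, without advancing time (a new reading comes with each control period).
- ctrl.read_camera(name): name is "side" or "top"; returns (picture, depth): 480x640x3 uint8, red, green, blue; 480x640 float32, m along the optical axis (not along the pixel's ray), 0 where there is no reading.
- ctrl.camera_info(name): a dict with "K" (3x3 intrinsics, pixels), "D" ([k1, k2, p1, p2, k3] as OpenCV has them; the pictures are not rectified), "camera_from_world" (4x4, takes a point from world to camera coordinates). Camera axes: x right, y down, z forward; pixel columns grow to the right and rows downward; lengths in m; the calibration is good to about 2 mm. A picture is of the moment at which its call begins. camera_info takes no time and is no camera call.
- ctrl.sign_off(): hands the job in; it is judged then, once.
The state is a dict: "time": time; "qpos": joint angles; "dq": joint speeds; "joint_efforts": joint torques, N m; "eef_pos": TCP position; "tcp_rot": TCP orientation; "contact_force": force on the tool from outside, world axes, zero at the start; "wrist_torque": the same for the moment, N m; "opening": opening from 0.0 (shut) to 1.0 (fully open); "finger_force": force on a finger pad.
Only numpy, scipy, OpenCV 4.12 (cv2) and the standard library are available. Lean on these libraries where they do the work, as an engineer would, in place of code of your own. Each camera call takes 0.05 s, during which the arm holds its last target. There are 200 camera calls.

TASK

Take the plug-in circuit card off the double-prong hook and stand it upright, handle up, in the rest of the board holder; you will have to slide the red-handled jaw out first to make room. Then slide that jaw up until both jaws have the card's side edges in their grooves and the card is gripped firmly, with no play, but not crushed, and let go.

Things in the scene. Friction and masses are not known exactly. Their poses are not given: they have to be found in the camera images.
- card: Plug-in circuit card, hung by its handle: green board 100 mm wide (its y), 3 mm thick (x), side edges bare; beige connector strip 13 mm thick, 94 mm wide, 16 mm high along the lower edge; aluminium top plate 24 x 100 mm, its top 116 mm above the origin, with a dark grey handle on it. Origin: centre of the connector's underside, z up to the handle. 0.22 kg. Parts stand out 12 mm on the -x face.
- card_handle (a point): Centre of the level bar of the card's U-shaped handle, 152 mm above the card's origin, axes as the card's. The bar is 10 x 10 mm in section, 87 mm long along y; 31 mm clear gap between it and the top plate below.
- board_holder: Board holder, fixed; dark base 112 mm (x) by 340 mm (y) with two steel rods along y. Origin: centre of its underside; at yaw 0 its x points away from the robot. A blue upright set jaw stands at the +y end. It was clamped there by hand: its groove floor lies anywhere from y = 118 to 134 mm, not reported; it is felt when the card meets it. The sliding jaw faces it.
- rest_place (a point): On the floor of the rest, 12 mm above the holder's origin and 35 mm to +y of it; axes as the holder's. The rest is a black channel along y, 15 mm clear; its lips are 16 mm high, the upper half sloping outward. The card stands in it on its connector, its y along the rods, and slides along it. With the sliding jaw fully out the card can be lowered here, 10 mm clear of each jaw.
- sliding_jaw (a joint): Place of the sliding jaw on the rods, m: 0 fully in, 0.12 fully out; it moves to the holder's -y as it grows. It starts too close to the set jaw for the card. It drags with a constant 8 N or so, stays where it is left and, let go, keeps the grip it was given (up to about 8 N): to hold the card firmly, press some 5 N or more beyond the drag.
- jaw_groove (a point): On the floor of the sliding jaw's groove, 69 mm above the holder's origin, on its middle line (75 mm to +y at joint 0); axes as the holder's. The groove opens to +y. Grooves of both blue jaws: vertical, 6 mm wide, 9 mm deep, with a flared mouth about 20 mm wide reaching 18 mm out from the floor, from 37 to 101 mm above the holder's origin. Gripped, the card's origin is 50 mm to +y of here.
- jaw_grip (a point): Middle of the red grip block of the sliding jaw, 64 mm above the holder's origin and 88 mm to -y of jaw_groove; axes as the holder's. 40 mm along x, 20 mm thick along y, its top 21 mm above this point; the wide grey slide plate it stands on lies 26 mm below. It can be pinched from above along y.
- hook_stand: Grey bench stand, fixed, with a double-prong steel hook. Origin: on the worktop under the front of its post. Two level prongs 6 mm thick at y = -26 and +26 mm, 205 mm up, run along -x to x = -116 mm; the tips then turn up and end at x = -123 mm, 218 mm up. The handle bar lies across both some 100 mm in front of the post; between them it can be pinched, fingers closing along x.
- hook_tip (a point): Midway between the upturned tips of the two prongs (x = -123, z = 215 mm in the stand's frame, axes as the stand's). To come off, the bar must rise 12 to 20 mm (more lifts the top plate against the prongs) and then go to the stand's -x until it is 40 mm or more from where it hung.
- power_supply: The grey bench power supply with black carrying strap that stands on the worktop between hook stand and holder, fixed; keep the card clear of it on the way (origin under its centre; about 330 x 260 x 176 mm, standing cornerwise).
- multimeter: Bystander: yellow and black multimeter lying on the worktop, 140 x 66 x 41 mm, origin under its centre.
- solder_reel: Bystander: blue reel of solder, 55 x 68 x 36 mm, origin under its centre.
- screwdriver: Bystander: screwdriver with yellow handle, 196 mm long, origin under its centre.
- tape: Bystander: roll of black tape, 57 mm across, 19 mm high, origin under its centre.

How it is judged:
On the way:
1. the card stands on its connector in the holder's rest, let go (x of card in the frame of board_holder between -0.007 and 0.007 m and z of card in the frame of board_holder below 0.017 m and angle between card's own z axis and vertical below 0.3 rad and contact force between the fingers and card below 0.1 N), for 0.2 s.
At the end, for the whole second after the job is handed in: The card stands upright in line with the rods (0.06 rad each) on the rest's floor (under 5 mm above it), its side edge within 2.5 mm of the floor of the sliding jaw's groove (4 mm across) and pressed there with over 3 N, so both jaws hold it; at rest (x of card in the frame of board_holder between -0.007 and 0.007 m and z of card in the frame of board_holder below 0.017 m and angle between card's own z axis and vertical below 0.06 rad and angle between the y axis of card and the y axis of board_holder, either way round below 0.06 rad and y of card in the frame of jaw_groove between 0.0475 and 0.0525 m and x of card in the frame of jaw_groove between -0.004 and 0.004 m and contact force between card and sliding_jaw above 3 N and linear speed of card below 0.01 m/s); the robot touches nothing.
It fails at once if the card is crushed: the sliding jaw presses on it with more than 40 N (contact force between card and sliding_jaw above 40 N).
It fails at once if the card is dropped or tipped over (more than 0.7 rad) (angle between card's own z axis and vertical above 0.7 rad).
It fails at once if a bystander is pushed more than 30 mm (distance of any of multimeter, solder_reel, screwdriver, tape from where it was at the start of the episode above 0.03 m).
It also fails if it takes over 67 s, if anything falls off the work surface, if the arm or the gripper's body presses on something with over 40 N, if the wrist force passes 120 N, or if a joint passes its speed limit or range.

## Working session

There is one attempt and no reset: what is moved stays moved. The work goes in short steps, Python scripts to look and compute and a shell command to move; the robot and the scene stay as the last step left them, time stands still between calls to the robot, and variables do not carry over. Pictures are saved under pics/ and viewed, at most 10 in all, crops included, and the job is handed in when it is done.

```bash
ls; mkdir -p pics
cat > h.py <<'E'
import numpy as np, cv2
from plant import ctrl
def grab(n,f=None):
    im,d=ctrl.read_camera(n)
    np.savez('%s.npz'%n,im=im,d=d)
    if f: cv2.imwrite('pics/'+f,im[:,:,::-1])
    return im,d
def cloud(n,d):
    i=ctrl.camera_info(n);K=np.array(i['K']);D=np.array(i['D']);T=np.linalg.inv(np.array(i['camera_from_world']))
    v,u=np.mgrid[:480,:640]
    p=cv2.undistortPoints(np.stack([u,v],-1).reshape(-1,1,2).astype(float),K,D).reshape(480,640,2)
    P=np.concatenate([p*d[...,None],d[...,None]],-1)
    W=P@T[:3,:3].T+T[:3,3]; W[d==0]=np.nan
    return W
def ray(n,u,v,z):
    i=ctrl.camera_info(n);K=np.array(i['K']);D=np.array(i['D']);T=np.linalg.inv(np.array(i['camera_from_world']))
    p=cv2.undistortPoints(np.array([[[u,v]]],float),K,D).ravel()
    r=T[:3,:3]@np.array([*p,1]);o=T[:3,3]
    return o+r*(z-o[2])/r[2]
E
python3 - <<'E'
from h import *
for n in('side','top'):
    grab(n,n+'0.png'); i=ctrl.camera_info(n); T=np.linalg.inv(np.array(i['camera_from_world'])); print(n,T.round(3).tolist(),i['K'][0])
s=ctrl.get_state();print({k:np.round(v,4).tolist() for k,v in s.items()},ctrl.tcp_to_grasp)
E
```

```text
pics
side [[0.955, -0.157, 0.253, 0.244], [-0.298, -0.467, 0.833, -0.913], [-0.013, -0.87, -0.492, 0.741], [0.0, 0.0, 0.0, 1.0]] [452.10370007   0.         319.59848396]
top [[0.011, -0.98, 0.196, 0.242], [-1.0, -0.009, 0.009, 0.074], [-0.007, -0.197, -0.98, 1.691], [0.0, 0.0, 0.0, 1.0]] [575.78398272   0.         322.56068545]
{'time': 0.1, 'qpos': [0.971, 0.2871, 1.578, 0.0, 1.2786, -0.15], 'dq': [0.0011, 0.0013, -0.0046, 0.0034, 0.0002, -0.0009], 'joint_efforts': [0.0014, -40.7294, -29.37, -0.0002, 0.0034, 0.0], 'eef_pos': [0.2931, 0.6073, 0.2024], 'tcp_rot': [0.223, 0.9748, -0.001, -0.0004], 'contact_force': [-0.0952, -1.1054, -0.5091], 'wrist_torque': [0.0052, -0.0494, 0.034], 'finger_force': 0.0, 'opening': 1.0054} 0.0187
```

View pics/side0.png

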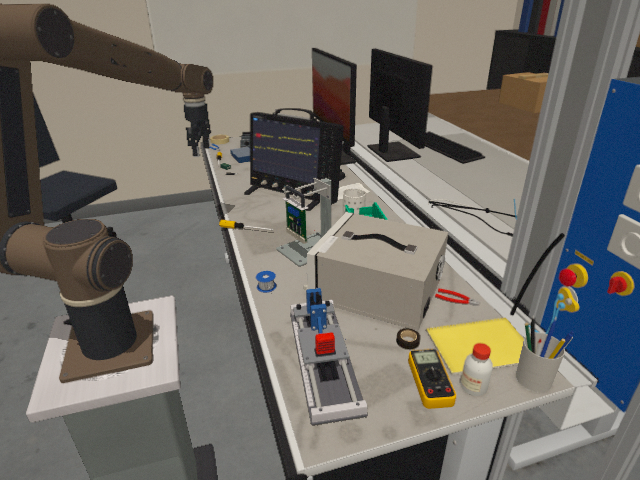

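View pics/top0.png

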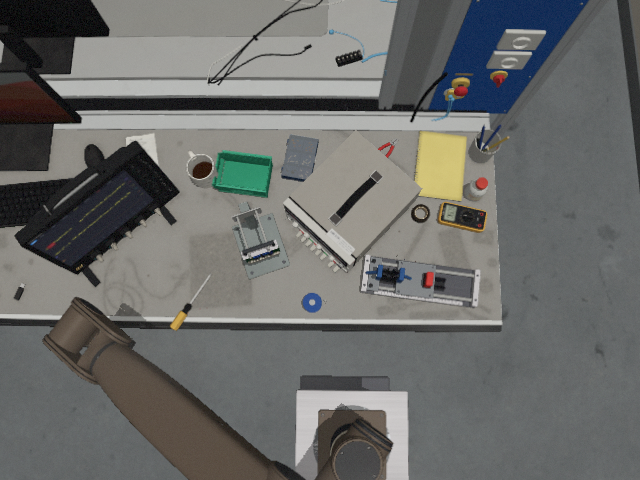

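Side view: the card hangs at about (297,215), and the holder is at (330,360) with its red grip at (325,343). Top view: the hook stand is at (260,245), the holder at (420,280) and the red grip at (430,280). I'll zoom in and get depth points.

Run:
```python
from h import *
t=np.load('top.npz');s=np.load('side.npz')
a=cv2.resize(t['im'][240:320,350:490],(800,457),interpolation=cv2.INTER_CUBIC)[:,:,::-1]
b=t['im'][195:285,225:295];b=cv2.resize(b,(400,514),interpolation=cv2.INTER_CUBIC)[:,:,::-1]
c=s['im'][170:270,265:335];c=cv2.resize(c,(400,571),interpolation=cv2.INTER_CUBIC)[:,:,::-1]
o=np.zeros((571,800,3),np.uint8);o[:514,:400]=b;o[:571,400:]=c
cv2.imwrite('pics/a.png',a);cv2.imwrite('pics/b.png',o)
for n,z in(('top',t),('side',s)):
    W=cloud(n,z['d']);im=z['im'].astype(int);R,G,B=im[...,0],im[...,1],im[...,2]
    reg=(W[...,0]>.3)&(W[...,0]<.75)&(W[...,1]<.35)&(W[...,1]>-.5)&(W[...,2]>0.02)
    for nm,m in(('red',(R>150)&(G<70)&(B<70)),('blue',(B>110)&(R<70)&(G<120)),('green',(G>R+40)&(G>B+20)&(W[...,0]<.65))):
        m=m&reg;P=W[m]
        if len(P):
            print(n,nm,len(P),np.nanpercentile(P,[2,50,98],axis=0).round(3).tolist())
```

```text
top red 119 [[0.445, -0.382, 0.077], [0.476, -0.218, 0.087], [0.747, -0.204, 0.112]]
top blue 350 [[0.376, -0.14, 0.029], [0.411, 0.106, 0.038], [0.497, 0.143, 0.109]]
top green 6 [[0.541, 0.079, 0.026], [0.563, 0.102, 0.03], [0.584, 0.126, 0.033]]
side red 423 [[0.444, -0.387, 0.032], [0.628, -0.361, 0.087], [0.748, -0.21, 0.11]]
side blue 333 [[0.377, -0.161, 0.035], [0.465, -0.074, 0.061], [0.496, 0.14, 0.105]]
side green 53 [[0.509, 0.207, 0.085], [0.539, 0.214, 0.125], [0.541, 0.293, 0.167]]
```

View pics/a.png

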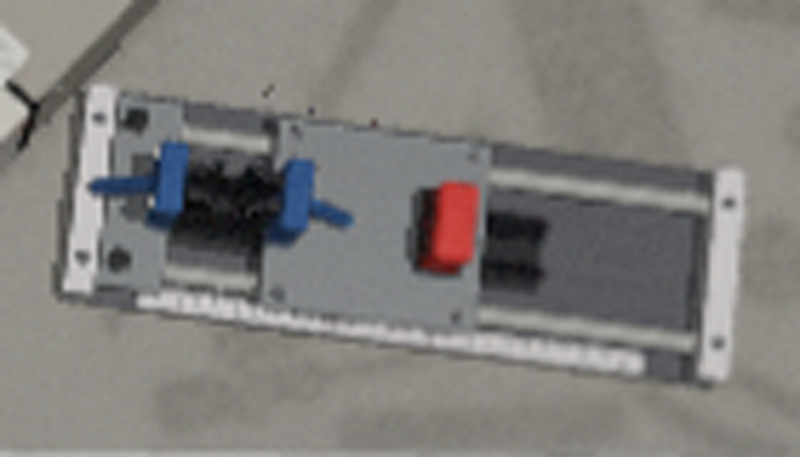

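View pics/b.png

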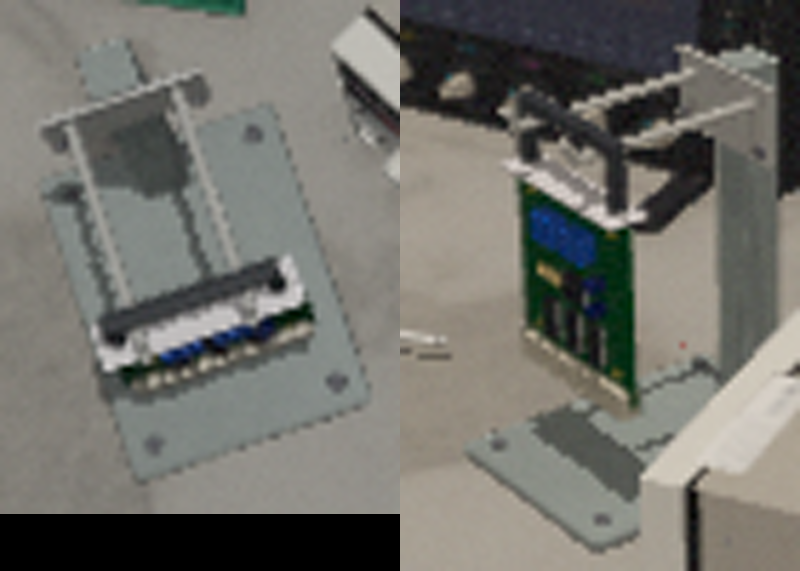

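Crop a: the end bars run (97,90)-(80,290) and (728,172)-(717,380), and the red block top is at about (457,222). Crop b: the handle bar runs (110,325)-(283,272) and the prongs (72,135)-(125,305) and (178,90)-(235,265). Next I'll turn these into positions.

Run:
```python
from h import *
t=np.load('top.npz');s=np.load('side.npz')
W=cloud('top',t['d']);V=cloud('side',s['d']);s5=1/5.714
def pt(c,o,z): 
    u,v=c[0]*s5+o[0]-.4,c[1]*s5+o[1]-.4
    return ray('top',u,v,z)[:2],W[int(round(v)),int(round(u))].round(3)
A=(350,240);B=(225,195)
for nm,c,z in[('barL1',(99,118),.03),('barL2',(82,258),.03),('barR1',(728,203),.03),('barR2',(717,342),.03),('red',(457,222),.085),('jawS',(172,185),.105),('jawM',(297,200),.105),('baseL',(60,292),0),('baseR',(722,383),0)]:print(nm,*pt(c,A,z))
for nm,c,z in[('h1',(110,325),.218),('h2',(283,272),.218),('p1a',(72,135),.205),('p1b',(122,300),.205),('p2a',(178,90),.205),('p2b',(233,262),.205)]:print(nm,*pt(c,B,z))
# red top
for n,z,W_ in(('top',t,W),('side',s,V)):
    im=z['im'].astype(int);R,G,Bc=im[...,0],im[...,1],im[...,2]
    m=(R>140)&(G<80)&(Bc<80)&(W_[...,0]>.4)&(W_[...,0]<.55)&(W_[...,1]<-.15)&(W_[...,1]>-.3)
    m=m.astype(np.uint8);P=W_[m>0];T=P[P[:,2]>.078];print(n,'redtop',len(T),T.mean(0),T.min(0),T.max(0))
    print(cv2.minAreaRect((T[:,:2]*1000).astype(np.float32)))
    # dark handle
    m=(im.max(-1)<80)&(W_[...,2]>.195)&(W_[...,2]<.235)&(W_[...,0]>.45)&(W_[...,0]<.65)&(W_[...,1]>.1)&(W_[...,1]<.35)
    T=W_[m];print(n,'handle',len(T),T.mean(0),T.min(0),T.max(0));print(cv2.minAreaRect((T[:,:2]*1000).astype(np.float32)))
# supply extent
m=(W[...,2]>.1)&(W[...,0]>.4)&(W[...,0]<.85)&(W[...,1]>-.3)&(W[...,1]<.12);T=W[m&(W[...,2]<.25)];print('psu',T.min(0),T.max(0));print(cv2.boxPoints(cv2.minAreaRect((T[:,:2]*1000).astype(np.float32))))
```

```text
barL1 [ 0.52296619 -0.04133796] [ 0.523 -0.041  0.036]
barL2 [ 0.45083481 -0.03243442] [ 0.449 -0.032  0.037]
barR1 [ 0.48182724 -0.36283083] [ 0.481 -0.361  0.038]
barR2 [ 0.41069438 -0.35442549] [ 0.411 -0.352  0.039]
red [ 0.46336916 -0.21373363] [ 0.465 -0.215  0.085]
jawS [ 0.47756297 -0.07155624] [ 0.478 -0.073  0.104]
jawM [ 0.47074018 -0.13236425] [ 0.47  -0.134  0.101]
baseL [ 0.43685454 -0.02296065] [ 0.435 -0.022  0.008]
baseR [ 0.39261232 -0.36395705] [ 0.392 -0.365 -0.003]
h1 [0.51125931 0.29221196] [0.513 0.292 0.216]
h2 [0.53666623 0.21380485] [0.545 0.218 0.177]
p1a [0.60341781 0.315324  ] [0.603 0.315 0.209]
p1b [0.5253993  0.28902812] [0.526 0.289 0.204]
p2a [0.62544097 0.2665416 ] [0.625 0.265 0.209]
p2b [0.54375256 0.23828983] [0.545 0.239 0.204]
top redtop 83 [ 0.46244522 -0.2127501   0.08465202] [ 0.44462589 -0.22105302  0.07863083] [ 0.48229336 -0.20309832  0.09583517]
((463.5528259277344, -212.053955078125), (17.698762893676758, 37.75779724121094), 88.80330657958984)
top handle 135 [0.5265403  0.25677423 0.21683973] [0.49429145 0.21526272 0.19570025] [0.63137417 0.30727462 0.2247152 ]
((566.3714599609375, 270.4915771484375), (132.40057373046875, 85.47679138183594), 17.914793014526367)
side redtop 155 [ 0.46240473 -0.21928103  0.08419626] [ 0.44347581 -0.22925711  0.0783038 ] [ 0.48256564 -0.20589906  0.08948336]
((463.2267150878906, -217.0203399658203), (21.60121726989746, 38.92918014526367), 84.61600494384766)
side handle 97 [0.52461675 0.24641698 0.213267  ] [0.50589223 0.2103817  0.19580353] [0.54400989 0.29481893 0.22089816]
((524.8848266601562, 253.39328002929688), (13.3046236038208, 88.52728271484375), 20.85897445678711)
psu [ 0.45594598 -0.18689036  0.10000184] [0.8499419  0.11997227 0.18354666]
[[ 450.92197 -138.20116]
 [ 814.4393  -207.31819]
 [ 872.0376    95.61726]
 [ 508.52032  164.7343 ]]
```

```bash
cat > to.py <<'E'
import sys
from h import *
from scipy.spatial.transform import Rotation as R
s=ctrl.get_state();M=R.from_quat(s['tcp_rot']).as_matrix();p=np.array(s['eef_pos'])
yw=np.arctan2(M[1,1],M[0,1])
print('t',s['time'],'pos',p.round(4),'yaw_y',round(yw,3),'F',np.round(s['contact_force'],1),'open',round(s['opening'],3),'ff',round(s['finger_force'],1),'tilt',np.round(M[:,2],3))
for a in sys.argv[1:]:
    x,y,z,w=map(float,a.split(','))
    d=(M.T@(np.array([x,y,z])-p)*100).round(2).tolist()
    t=-(w-yw); print(d,'turn',round((t+np.pi)%(2*np.pi)-np.pi,3))
E
python3 to.py 0.48,0.2,0.33,1.446 0.463,-0.2145,0.2,1.446 0.463,-0.2145,0.12,1.446
```

```text
t 0.1 pos [0.2931 0.6073 0.2024] yaw_y 1.121 F [-0.1 -1.1 -0.5] open 1.005 ff 0.0 tilt [-0.001 -0.002 -1.   ]
[-34.54, -28.58, -12.71] turn -0.325
[-51.03, -66.62, 0.36] turn -0.325
[-51.04, -66.6, 8.36] turn -0.325
```

```bash
python3 -m inch '[{"slide":[-10,-8,-10],"turn":-0.1,"grip":4.5},{"slide":[-10,-8,-12],"turn":-0.2,"grip":4.5},{"slide":[-10,-8,-12.7],"turn":-0.3,"grip":4.5},{"slide":[-34.5,-28.6,-12.7],"turn":-0.325,"grip":4.5},{"slide":[-34.5,-28.6,-12.7],"turn":-0.325,"grip":4.5},{"slide":[-34.5,-28.6,-12.7],"turn":-0.325,"grip":4.5},{"slide":[-34.5,-28.6,-12.7],"turn":-0.325,"grip":4.5},{"slide":[-34.5,-28.6,-12.7],"turn":-0.325,"grip":4.5},{"slide":[-34.5,-28.6,-12.7],"turn":-0.325,"grip":4.5},{"slide":[-51,-66.6,-7],"turn":-0.325,"grip":4.5},{"slide":[-51,-66.6,-7],"turn":-0.325,"grip":4.5},{"slide":[-51,-66.6,-7],"turn":-0.325,"grip":4.5},{"slide":[-51,-66.6,-7],"turn":-0.325,"grip":4.5},{"slide":[-51,-66.6,-7],"turn":-0.325,"grip":4.5},{"slide":[-51,-66.6,-7],"turn":-0.325,"grip":4.5},{"slide":[-51,-66.6,-7],"turn":-0.325,"grip":4.5},{"slide":[-51,-66.6,-4],"turn":-0.325,"grip":4.5},{"slide":[-51,-66.6,0],"turn":-0.325,"grip":4.5},{"slide":[-51,-66.6,5],"turn":-0.325,"grip":4.5},{"slide":[-51,-66.6,5],"turn":-0.325,"grip":4.5}]'; python3 to.py 0.463,-0.2145,0.052,1.446
```

```text
time: 2.1
eef_pos: [0.461, -0.2141, 0.1495]
tcp_rot: [0.064, 0.998, 0.001, -0.002]
contact_force: [-0.1, 0.5, -0.4]
opening: 0.528
finger_force: 0.0
t 2.1 pos [ 0.461  -0.2141  0.1495] yaw_y 1.444 F [-0.1  0.5 -0.4] open 0.528 ff 0.0 tilt [-0.004  0.003 -1.   ]
[-0.25, -0.04, 9.75] turn -0.002
```

```bash
python3 -m inch '[{"slide":[-0.2,0,4],"turn":0,"grip":4.5},{"slide":[-0.2,0,8],"turn":0,"grip":4.5},{"slide":[-0.2,0,9.7],"turn":0,"grip":4.5},{"slide":[-0.2,0,9.7],"turn":0,"grip":4.5},{"slide":[-0.2,0,9.7],"turn":0,"grip":1},{"slide":[-0.2,0,9.7],"turn":0,"grip":1},{"slide":[-0.2,0,9.7],"turn":0,"grip":1},{"slide":[-0.2,0,9.7],"turn":0,"grip":1},{"slide":[-0.2,0,9.7],"turn":0,"grip":1},{"slide":[-0.2,0,9.7],"turn":0,"grip":1}]' 50; python3 to.py 0.4495,-0.329,0.052,1.446
```

```text
time: 3.1
eef_pos: [0.4657, -0.2142, 0.0576]
tcp_rot: [0.062, 0.998, -0.0, 0.001]
contact_force: [0.0, 1.0, 3.5]
opening: 0.118
finger_force: 1.8
t 3.1 pos [ 0.4657 -0.2142  0.0576] yaw_y 1.446 F [0.  1.  3.5] open 0.118 ff 1.8 tilt [ 0.001 -0.001 -1.   ]
[0.18, -11.59, 0.57] turn -0.0
```

Run:
```python
from h import *
im,d=grab('side');im2,d2=grab('top')
a=cv2.resize(im[270:430,270:390],(400,533))[:,:,::-1];b=cv2.resize(im2[230:330,350:500],(400,267))[:,:,::-1]
o=np.zeros((533,800,3),np.uint8);o[:,:400]=a;o[:267,400:]=b;cv2.imwrite('pics/c.png',o)
```

```text
(no output)
```

View pics/c.png

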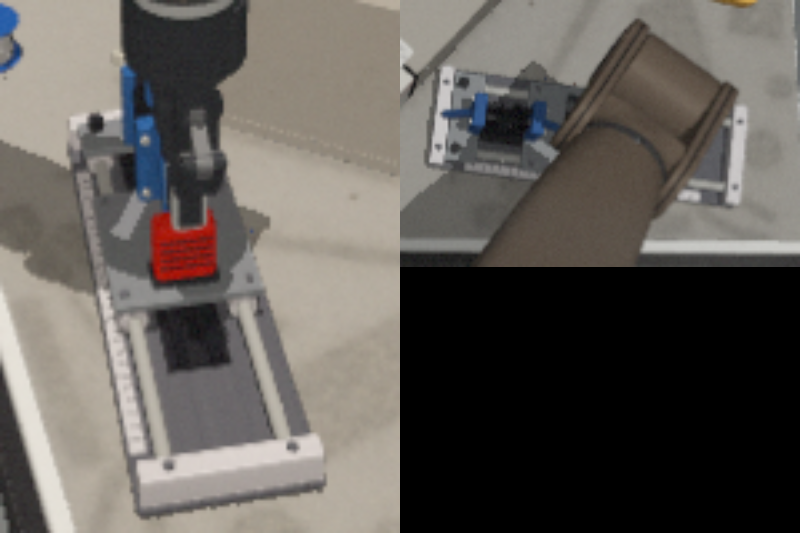

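Side view: the fingers stand at (190,190), at the +y side of or on top of the red block (185,245) instead of straddling it. I'll measure where the block is now.

```bash
python3 - <<'E'
from h import *
z=np.load('side.npz');W=cloud('side',z['d']);im=z['im'].astype(int);R,G,B=im[...,0],im[...,1],im[...,2]
m=(R>120)&(G<80)&(B<80)&(W[...,0]>.4)&(W[...,0]<.55)&(W[...,1]<-.15)&(W[...,1]>-.3)
for r in range(330,365):
    c=np.where(m[r])[0]
    if len(c): print(r,c.min(),c.max(),np.nanmedian(W[r,c],0).round(3))
p=ctrl.camera_info('side');C=np.array(p['camera_from_world'])
s=ctrl.get_state();q,_=cv2.projectPoints(np.array([s['eef_pos'],[.463,-.2145,.085],[.466,-.2142,.0763]]),cv2.Rodrigues(C[:3,:3])[0],C[:3,3],np.array(p['K']),np.array(p['D']));print(q.round(1).tolist())
for r in range(310,336,3):
    print(r,[(im[r,c].tolist(),W[r,c].round(3).tolist()) for c in (326,330)])
E
python3 to.py
```

```text
333 332 332 [ 0.481 -0.212  0.085]
334 317 333 [ 0.455 -0.209  0.085]
335 316 333 [ 0.453 -0.211  0.087]
336 315 333 [ 0.451 -0.214  0.085]
337 315 334 [ 0.452 -0.218  0.085]
338 315 334 [ 0.452 -0.219  0.085]
339 315 334 [ 0.46  -0.225  0.084]
340 315 334 [ 0.46  -0.225  0.082]
341 315 334 [ 0.456 -0.225  0.079]
342 315 334 [ 0.454 -0.226  0.075]
343 315 334 [ 0.465 -0.225  0.072]
344 316 334 [ 0.454 -0.224  0.071]
345 316 334 [ 0.47  -0.225  0.065]
346 316 334 [ 0.457 -0.224  0.065]
347 316 334 [ 0.461 -0.225  0.062]
348 316 334 [ 0.464 -0.226  0.059]
349 316 334 [ 0.454 -0.225  0.058]
350 316 334 [ 0.468 -0.226  0.052]
351 316 333 [ 0.461 -0.225  0.052]
352 317 331 [ 0.46  -0.225  0.049]
353 317 324 [ 0.451 -0.225  0.048]
[[[325.4, 344.7]], [[324.1, 335.4]], [[325.4, 338.2]]]
310 [([42, 42, 41], [0.456, -0.251, 0.183]), ([145, 141, 138], [0.461, -0.26, 0.189])]
313 [([38, 41, 35], [0.46, -0.239, 0.165]), ([144, 141, 138], [0.459, -0.266, 0.186])]
316 [([105, 104, 102], [0.453, -0.259, 0.175]), ([136, 132, 130], [0.458, -0.27, 0.183])]
319 [([68, 69, 71], [0.448, -0.276, 0.182]), ([125, 123, 119], [0.456, -0.275, 0.18])]
322 [([35, 39, 39], [0.448, -0.276, 0.175]), ([69, 66, 66], [0.456, -0.276, 0.173])]
325 [([40, 43, 44], [0.451, -0.267, 0.16]), ([42, 39, 41], [0.46, -0.264, 0.155])]
328 [([42, 40, 40], [0.456, -0.25, 0.137]), ([48, 46, 49], [0.465, -0.249, 0.133])]
331 [([44, 45, 49], [0.461, -0.234, 0.114]), ([63, 62, 63], [0.47, -0.234, 0.112])]
334 [([35, 38, 39], [0.461, -0.234, 0.106]), ([65, 64, 66], [0.47, -0.233, 0.103])]
t 3.2 pos [ 0.4657 -0.2142  0.0576] yaw_y 1.446 F [-0.3  1.   5.7] open 0.116 ff 2.5 tilt [ 0.001 -0.001 -1.   ]
```

```bash
python3 -m inch '[{"slide":[0,-0.5,0],"turn":0,"grip":1},{"slide":[0,-1,0],"turn":0,"grip":1},{"slide":[0,-1.5,0],"turn":0,"grip":1},{"slide":[0,-2,0],"turn":0,"grip":1},{"slide":[0,-2,0],"turn":0,"grip":1}]'
python3 - <<'E'
from h import *
im,d=grab('side')
cv2.imwrite('pics/d.png',cv2.resize(im[300:370,290:360],(560,560),interpolation=cv2.INTER_CUBIC)[:,:,::-1])
E
```

```text
time: 3.7
eef_pos: [0.4634, -0.2336, 0.0575]
tcp_rot: [0.063, 0.998, 0.001, 0.001]
contact_force: [-0.2, 3.0, 6.0]
opening: 0.119
finger_force: 2.9
```

View pics/d.png

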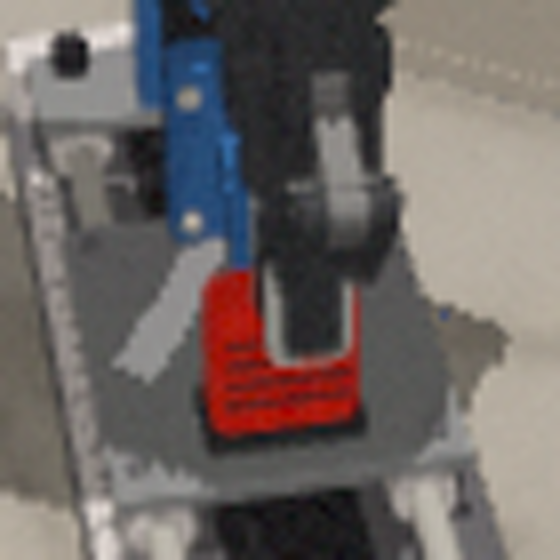

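Now the -y fingertip is seen over the upper front of the red block, ending at about (328,345), and the block itself has not moved. I'll check the fingertip height with depth.

```bash
python3 - <<'E'
from h import *
z=np.load('side.npz');W=cloud('side',z['d']);im=z['im']
for r in range(330,356,2): print(r,[(im[r,c].tolist(),W[r,c].round(3).tolist()) for c in (318,329,333)])
E
python3 to.py
```

```text
330 [([76, 84, 93], [0.467, -0.155, 0.05]), ([37, 37, 42], [0.449, -0.291, 0.168]), ([61, 61, 61], [0.457, -0.291, 0.165])]
332 [([75, 84, 93], [0.469, -0.15, 0.039]), ([45, 46, 46], [0.451, -0.285, 0.157]), ([38, 34, 38], [0.46, -0.283, 0.153])]
334 [([139, 40, 38], [0.451, -0.208, 0.087]), ([44, 42, 45], [0.456, -0.27, 0.138]), ([57, 56, 57], [0.464, -0.271, 0.136])]
336 [([157, 22, 13], [0.45, -0.214, 0.087]), ([39, 41, 42], [0.462, -0.251, 0.115]), ([138, 136, 130], [0.472, -0.248, 0.109])]
338 [([161, 20, 11], [0.448, -0.218, 0.085]), ([37, 39, 38], [0.461, -0.254, 0.112]), ([137, 135, 129], [0.472, -0.246, 0.102])]
340 [([173, 23, 0], [0.447, -0.223, 0.084]), ([41, 40, 40], [0.461, -0.255, 0.108]), ([137, 135, 128], [0.472, -0.247, 0.098])]
342 [([160, 24, 3], [0.447, -0.223, 0.078]), ([41, 42, 46], [0.462, -0.25, 0.098]), ([137, 128, 121], [0.472, -0.246, 0.091])]
344 [([165, 17, 7], [0.447, -0.221, 0.071]), ([99, 68, 65], [0.462, -0.251, 0.093]), ([141, 59, 53], [0.479, -0.227, 0.068])]
346 [([134, 25, 14], [0.447, -0.222, 0.067]), ([133, 25, 17], [0.47, -0.226, 0.063]), ([107, 23, 23], [0.478, -0.23, 0.065])]
348 [([120, 25, 22], [0.447, -0.223, 0.061]), ([158, 29, 23], [0.47, -0.227, 0.058]), ([132, 25, 29], [0.478, -0.228, 0.057])]
350 [([117, 30, 22], [0.446, -0.224, 0.057]), ([170, 29, 19], [0.47, -0.226, 0.052]), ([168, 23, 18], [0.479, -0.227, 0.05])]
352 [([170, 22, 13], [0.446, -0.223, 0.051]), ([158, 25, 21], [0.47, -0.227, 0.047]), ([83, 26, 24], [0.479, -0.226, 0.043])]
354 [([89, 30, 29], [0.447, -0.221, 0.043]), ([41, 40, 39], [0.469, -0.229, 0.043]), ([51, 53, 55], [0.477, -0.232, 0.044])]
t 3.75 pos [ 0.4633 -0.2335  0.0575] yaw_y 1.445 F [0.5 2.  5.9] open 0.116 ff 2.8 tilt [ 0.001  0.001 -1.   ]
```

```bash
python3 -m inch '[{"slide":[0,0,-4],"turn":0,"grip":1},{"slide":[0,0,-8],"turn":0,"grip":1},{"slide":[0,0,-8],"turn":0,"grip":1},{"slide":[0,0,-8],"turn":0,"grip":1}]'
cat > tip.py <<'E'
from h import *
im,d=grab('side');s=ctrl.get_state();p=np.array(s['eef_pos']);W=cloud('side',d)
m=(np.hypot(W[...,0]-p[0],W[...,1]-p[1])<.06)&(W[...,2]>p[2]-.03)&(W[...,2]>.1)
T=W[m];print('tcp',p.round(4),'open',s['opening'],'lowest',np.percentile(T[:,2],[0,2,5]).round(4))
for z in np.arange(T[:,2].min(),T[:,2].min()+.06,.006):
    q=T[abs(T[:,2]-z)<.003]
    if len(q): print(round(z,3),len(q),q.min(0).round(3),q.max(0).round(3))
E
python3 tip.py
```

```text
time: 4.15
eef_pos: [0.4631, -0.2341, 0.1375]
tcp_rot: [0.062, 0.998, -0.001, 0.001]
contact_force: [0.3, -0.7, -0.3]
opening: 0.116
finger_force: 0.0
tcp [ 0.4622 -0.2334  0.1359] open 0.11809447921818528 lowest [0.1649 0.1896 0.2327]
0.165 7 [ 0.454 -0.248  0.165] [ 0.472 -0.244  0.168]
0.171 17 [ 0.451 -0.251  0.169] [ 0.472 -0.228  0.174]
0.177 27 [ 0.451 -0.254  0.174] [ 0.472 -0.228  0.18 ]
0.183 27 [ 0.451 -0.255  0.18 ] [ 0.471 -0.226  0.186]
0.189 33 [ 0.451 -0.255  0.186] [ 0.472 -0.229  0.192]
0.195 30 [ 0.451 -0.256  0.192] [ 0.472 -0.229  0.198]
0.201 6 [ 0.453 -0.255  0.198] [ 0.467 -0.228  0.204]
0.207 6 [ 0.449 -0.247  0.204] [ 0.454 -0.222  0.21 ]
0.213 19 [ 0.446 -0.273  0.211] [ 0.469 -0.203  0.216]
0.219 37 [ 0.446 -0.276  0.216] [ 0.47  -0.2    0.222]
```

The depth shows the real fingertips about 27 mm above the reported TCP, which fits the contact with the block top (0.085) at a reported 0.0575. I'll correct for this by commanding z lower by 0.0275.

```bash
python3 to.py 0.463,-0.2155,0.020,1.446
```

```text
t 4.2 pos [ 0.4622 -0.2334  0.1359] yaw_y 1.446 F [-0.3  0.2 -0.5] open 0.118 ff 0.0 tilt [-0.001  0.001 -1.   ]
[0.13, 1.78, 11.59] turn -0.0
```

```bash
python3 -m inch '[{"slide":[0.1,1.8,0],"turn":0,"grip":4.8},{"slide":[0.1,1.8,0],"turn":0,"grip":4.8},{"slide":[0.1,1.8,0],"turn":0,"grip":4.8},{"slide":[0.1,1.8,4],"turn":0,"grip":4.8},{"slide":[0.1,1.8,7],"turn":0,"grip":4.8},{"slide":[0.1,1.8,9.5],"turn":0,"grip":4.8},{"slide":[0.1,1.8,11.6],"turn":0,"grip":4.8},{"slide":[0.1,1.8,11.6],"turn":0,"grip":1.5},{"slide":[0.1,1.8,11.6],"turn":0,"grip":1.5},{"slide":[0.1,1.8,11.6],"turn":0,"grip":1.5},{"slide":[0.1,1.8,11.6],"turn":0,"grip":1.5},{"slide":[0.1,1.8,11.6],"turn":0,"grip":1.5},{"slide":[0.1,1.8,11.6],"turn":0,"grip":1.5}]' 50; python3 to.py 0.449,-0.329,0.02,1.446
```

```text
time: 5.5
eef_pos: [0.4636, -0.2154, 0.0204]
tcp_rot: [0.062, 0.998, 0.0, -0.0]
contact_force: [0.6, 1.4, -8.5]
opening: 0.231
finger_force: 51.0
t 5.5 pos [ 0.4636 -0.2154  0.0204] yaw_y 1.446 F [ 0.6  1.4 -8.5] open 0.231 ff 51.0 tilt [-0.     0.001 -1.   ]
[0.03, -11.45, 0.04] turn -0.0
```

Gripped: opening 0.231 is 19.7 mm. Now I'll pull the jaw out.

```bash
python3 -m inch '[{"slide":[0,-1,0],"turn":0,"grip":1.5},{"slide":[0,-2.5,0],"turn":0,"grip":1.5},{"slide":[0,-4,0],"turn":0,"grip":1.5},{"slide":[0,-5.5,0],"turn":0,"grip":1.5},{"slide":[0,-7,0],"turn":0,"grip":1.5},{"slide":[0,-8.5,0],"turn":0,"grip":1.5},{"slide":[0,-9.5,0],"turn":0,"grip":1.5},{"slide":[0,-10.5,0],"turn":0,"grip":1.5},{"slide":[0,-11,0],"turn":0,"grip":1.5},{"slide":[0,-11.4,0],"turn":0,"grip":1.5},{"slide":[0,-11.7,0],"turn":0,"grip":1.5},{"slide":[0,-12,0],"turn":0,"grip":1.5},{"slide":[0,-12,0],"turn":0,"grip":1.5}]'
```

```text
time: 6.8
eef_pos: [0.4488, -0.3303, 0.0204]
tcp_rot: [0.062, 0.998, 0.004, -0.001]
contact_force: [0.9, 15.5, 1.1]
opening: 0.227
finger_force: 51.9
```

```bash
python3 to.py 0.5245,0.253,0.25,0.33
```

```text
t 6.8 pos [ 0.4488 -0.3303  0.0204] yaw_y 1.446 F [ 0.9 15.5  1.1] open 0.227 ff 51.9 tilt [-0.002  0.009 -1.   ]
[-0.18, 59.01, -22.46] turn 1.116
```

```bash
python3 -m inch '[{"slide":[0,0.2,0],"turn":0,"grip":4},{"slide":[0,0.2,0],"turn":0,"grip":4},{"slide":[0,0.2,0],"turn":0,"grip":4},{"slide":[0,0.2,0],"turn":0,"grip":4},{"slide":[0,0.2,-5],"turn":0,"grip":4},{"slide":[0,0.2,-10],"turn":0,"grip":4},{"slide":[0,0.2,-15],"turn":0,"grip":4},{"slide":[0,0.2,-20],"turn":0,"grip":4},{"slide":[0,0.2,-25],"turn":0,"grip":4},{"slide":[0,0.2,-25],"turn":0,"grip":4}]'; python3 to.py 0.5245,0.253,0.25,0.33
```

```text
time: 7.8
eef_pos: [0.4521, -0.3363, 0.2815]
tcp_rot: [0.063, 0.998, -0.006, 0.007]
contact_force: [0.7, 0.3, 1.0]
opening: 0.467
finger_force: 0.0
t 7.8 pos [ 0.4521 -0.3363  0.2815] yaw_y 1.446 F [0.7 0.3 1. ] open 0.467 ff 0.0 tilt [ 0.012 -0.014 -1.   ]
[0.21, 59.41, 2.44] turn 1.116
```

```bash
python3 -m inch '[{"slide":[0.2,59,0],"turn":0.1,"grip":4},{"slide":[0.2,59,0],"turn":0.2,"grip":4},{"slide":[0.2,59,0],"turn":0.3,"grip":4},{"slide":[0.2,59,0],"turn":0.4,"grip":4},{"slide":[0.2,59,0],"turn":0.5,"grip":4},{"slide":[0.2,59,0],"turn":0.6,"grip":4},{"slide":[0.2,59,0],"turn":0.7,"grip":4},{"slide":[0.2,59,0],"turn":0.8,"grip":4},{"slide":[0.2,59,0],"turn":0.9,"grip":4},{"slide":[0.2,59,0],"turn":1.0,"grip":4},{"slide":[0.2,59,0],"turn":1.116,"grip":4},{"slide":[0.2,59,0],"turn":1.116,"grip":4},{"slide":[0.2,59,0],"turn":1.116,"grip":4},{"slide":[0.2,59,0],"turn":1.116,"grip":4},{"slide":[0.2,59,0],"turn":1.116,"grip":4}]'; python3 to.py 0.5245,0.253,0.168,0.33
python3 - <<'E'
from h import *
im,d=grab('side')
cv2.imwrite('pics/e.png',cv2.resize(im[150:250,250:350],(600,600),interpolation=cv2.INTER_CUBIC)[:,:,::-1])
im=im.astype(int);W=cloud('side',d)
m=(im.max(-1)<80)&(W[...,2]>.200)&(W[...,2]<.225)&(W[...,0]>.48)&(W[...,0]<.57)&(W[...,1]>.18)&(W[...,1]<.32)
T=W[m];print(len(T),T.mean(0),T.min(0),T.max(0));print(cv2.minAreaRect((T[:,:2]*1000).astype(np.float32)))
E
```

```text
time: 9.3
eef_pos: [0.5207, 0.2519, 0.2704]
tcp_rot: [0.582, 0.813, -0.0, 0.0]
contact_force: [-0.7, -0.6, -0.1]
opening: 0.468
finger_force: 0.0
t 9.3 pos [0.5207 0.2519 0.2704] yaw_y 0.329 F [-0.7 -0.6 -0.1] open 0.468 ff 0.0 tilt [-0.    -0.001 -1.   ]
[-0.01, 0.4, 10.24] turn -0.001
97 [0.52418047 0.24781896 0.21457442] [0.50536516 0.21049708 0.20087891] [0.54294645 0.29815668 0.22119519]
((523.0763549804688, 254.83682250976562), (12.322054862976074, 92.18228149414062), 19.325607299804688)
```

View pics/e.png

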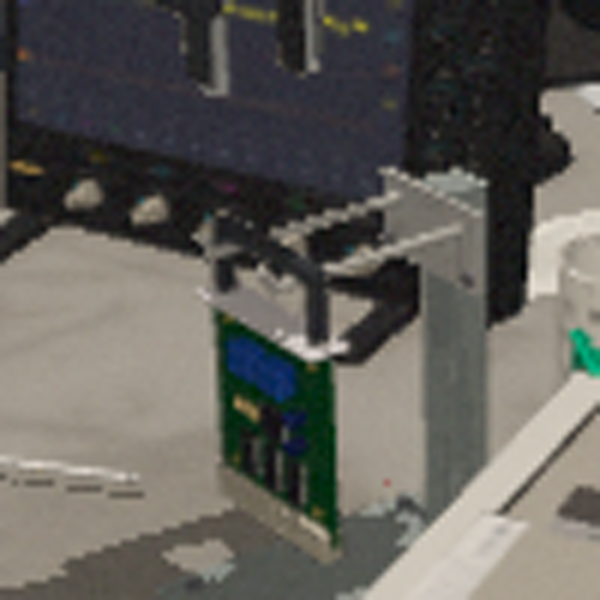

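The fingertips at crop (215,95) and (300,70) straddle the handle bar at (270,245) from above, and nothing is in the way below. I'll descend and pinch.

```bash
python3 -m inch '[{"slide":[0,0.3,4],"turn":0,"grip":4},{"slide":[0,0.3,7.5],"turn":0,"grip":4},{"slide":[0,0.3,9.5],"turn":0,"grip":4},{"slide":[0,0.3,10.3],"turn":0,"grip":4},{"slide":[0,0.3,10.3],"turn":0,"grip":4},{"slide":[0,0.3,10.3],"turn":0,"grip":0.5},{"slide":[0,0.3,10.3],"turn":0,"grip":0.5},{"slide":[0,0.3,10.3],"turn":0,"grip":0.5},{"slide":[0,0.3,10.3],"turn":0,"grip":0.5},{"slide":[0,0.3,10.3],"turn":0,"grip":0.5},{"slide":[0,0.3,10.3],"turn":0,"grip":0.5},{"slide":[0,0.3,10.3],"turn":0,"grip":0.5}]' 80; python3 to.py
```

```text
time: 10.55
eef_pos: [0.5249, 0.254, 0.1699]
tcp_rot: [0.581, 0.814, 0.001, 0.001]
contact_force: [0.4, -0.1, 4.8]
opening: 0.092
finger_force: 78.8
t 10.55 pos [0.5249 0.254  0.1699] yaw_y 0.33 F [ 0.4 -0.1  4.8] open 0.092 ff 78.8 tilt [ 0.004  0.    -1.   ]
```

```bash
python3 -m inch '[{"slide":[0,0,-0.5],"turn":0,"grip":0.5},{"slide":[0,0,-1],"turn":0,"grip":0.5},{"slide":[0,0,-1.5],"turn":0,"grip":0.5},{"slide":[0,0,-1.6],"turn":0,"grip":0.5},{"slide":[0,0,-1.6],"turn":0,"grip":0.5},{"slide":[0,0,-1.6],"turn":0,"grip":0.5}]'; python3 to.py
python3 - <<'E'
from h import *
im,d=grab('side')
cv2.imwrite('pics/f.png',cv2.resize(im[150:250,250:350],(600,600),interpolation=cv2.INTER_CUBIC)[:,:,::-1])
E
```

```text
time: 11.15
eef_pos: [0.5232, 0.2538, 0.1832]
tcp_rot: [0.581, 0.814, -0.0, -0.0]
contact_force: [1.0, 0.0, -1.9]
opening: 0.095
finger_force: 78.2
t 11.15 pos [0.5232 0.2538 0.1832] yaw_y 0.33 F [ 1.   0.  -1.9] open 0.095 ff 78.2 tilt [-0.001 -0.    -1.   ]
```

View pics/f.png

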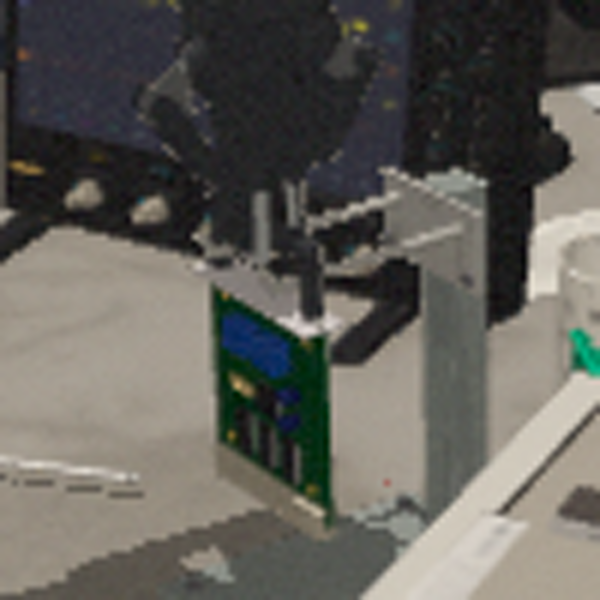

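The card is held and lifted (its bottom edge has risen in the picture, and the force shows its weight). I'll raise it 2 mm more, then withdraw along tool -y.

```bash
python3 -m inch '[{"slide":[0,0,-0.25],"turn":0,"grip":0.5},{"slide":[0,-0.5,-0.25],"turn":0,"grip":0.5},{"slide":[0,-1.2,-0.25],"turn":0,"grip":0.5},{"slide":[0,-2,-0.25],"turn":0,"grip":0.5},{"slide":[0,-3,-0.25],"turn":0,"grip":0.5},{"slide":[0,-4,-0.25],"turn":0,"grip":0.5},{"slide":[0,-5,-0.25],"turn":0,"grip":0.5},{"slide":[0,-6,-0.25],"turn":0,"grip":0.5},{"slide":[0,-6,-0.25],"turn":0,"grip":0.5}]'; python3 to.py 0.47,0.2,0.36,0.1 0.48,-0.1,0.36,-0.126
```

```text
time: 12.1
eef_pos: [0.4654, 0.2341, 0.186]
tcp_rot: [0.581, 0.814, -0.0, -0.0]
contact_force: [0.4, -1.2, -1.8]
opening: 0.092
finger_force: 78.2
t 12.1 pos [0.4654 0.2341 0.186 ] yaw_y 0.33 F [ 0.4 -1.2 -1.8] open 0.092 ff 78.2 tilt [-0.001 -0.    -1.   ]
[-3.37, -0.68, -17.4] turn 0.23
[-32.08, -9.46, -17.39] turn 0.456
```

```bash
python3 -m inch '[{"slide":[0,0,-5],"turn":0,"grip":0.5},{"slide":[0,0,-10],"turn":0,"grip":0.5},{"slide":[0,0,-14],"turn":0,"grip":0.5},{"slide":[-2,0,-17.4],"turn":0.05,"grip":0.5},{"slide":[-5,-1,-17.4],"turn":0.1,"grip":0.5},{"slide":[-9,-2,-17.4],"turn":0.15,"grip":0.5},{"slide":[-13,-3.5,-17.4],"turn":0.2,"grip":0.5},{"slide":[-17,-5,-17.4],"turn":0.3,"grip":0.5},{"slide":[-21,-6.5,-17.4],"turn":0.35,"grip":0.5},{"slide":[-25,-7.5,-17.4],"turn":0.4,"grip":0.5},{"slide":[-29,-8.5,-17.4],"turn":0.456,"grip":0.5},{"slide":[-32,-9.5,-17.4],"turn":0.456,"grip":0.5},{"slide":[-32,-9.5,-17.4],"turn":0.456,"grip":0.5},{"slide":[-32,-9.5,-17.4],"turn":0.456,"grip":0.5}]'; python3 to.py 0.4704,-0.1633,0.2,-0.126
```

```text
time: 13.5
eef_pos: [0.4806, -0.0996, 0.36]
tcp_rot: [0.751, 0.661, 0.0, -0.0]
contact_force: [0.2, 0.6, -2.0]
opening: 0.093
finger_force: 78.5
t 13.5 pos [ 0.4806 -0.0996  0.36  ] yaw_y -0.128 F [ 0.2  0.6 -2. ] open 0.093 ff 78.5 tilt [-0.     0.001 -1.   ]
[-6.46, -0.19, 16.0] turn -0.002
```

```bash
python3 -m inch '[{"slide":[-3,0,0],"turn":0,"grip":0.5},{"slide":[-6.4,-0.2,0],"turn":0,"grip":0.5},{"slide":[-6.4,-0.2,4],"turn":0,"grip":0.5},{"slide":[-6.4,-0.2,8],"turn":0,"grip":0.5},{"slide":[-6.4,-0.2,11.5],"turn":0,"grip":0.5},{"slide":[-6.4,-0.2,12],"turn":0,"grip":0.5},{"slide":[-6.4,-0.2,12],"turn":0,"grip":0.5},{"slide":[-6.4,-0.2,12],"turn":0,"grip":0.5}]'; python3 to.py 0.4704,-0.1633,0.2,-0.126
python3 - <<'E'
from h import *
im,d=grab('side')
cv2.imwrite('pics/g.png',cv2.resize(im[250:430,260:380],(533,800))[:600,:,::-1] if 0 else cv2.resize(im[240:420,260:400],(467,600),interpolation=cv2.INTER_CUBIC)[:,:,::-1])
W=cloud('side',d);im=im.astype(int)
m=(im[...,1]>im[...,0]+25)&(im[...,1]>im[...,2]+10)&(W[...,0]>.4)&(W[...,0]<.55)&(W[...,1]>-.25)&(W[...,1]<-.08)
T=W[m];print('green',len(T),np.percentile(T,[2,50,98],axis=0).round(3))
m=(W[...,0]>.435)&(W[...,0]<.5)&(W[...,1]>-.235)&(W[...,1]<-.11)&(W[...,2]>.115)&(W[...,2]<.255)
T=W[m]
for z in np.arange(.118,.255,.008):
    q=T[abs(T[:,2]-z)<.004]
    if len(q): print(round(z,3),len(q),q.min(0).round(3),q.max(0).round(3))
E
```

```text
time: 14.3
eef_pos: [0.472, -0.1625, 0.2429]
tcp_rot: [0.75, 0.662, 0.001, 0.002]
contact_force: [-0.1, 0.5, -2.9]
opening: 0.098
finger_force: 78.5
t 14.3 pos [ 0.472  -0.1625  0.2429] yaw_y -0.125 F [-0.1  0.5 -2.9] open 0.098 ff 78.5 tilt [ 0.004 -0.002 -1.   ]
[-0.09, -0.16, 4.29] turn 0.001
green 112 [[ 0.465 -0.212  0.149]
 [ 0.466 -0.209  0.204]
 [ 0.47  -0.178  0.246]]
0.134 12 [ 0.462 -0.209  0.135] [ 0.472 -0.14   0.137]
0.142 38 [ 0.461 -0.21   0.138] [ 0.472 -0.125  0.146]
0.15 74 [ 0.461 -0.213  0.146] [ 0.475 -0.115  0.154]
0.158 18 [ 0.464 -0.212  0.155] [ 0.47  -0.138  0.162]
0.166 29 [ 0.464 -0.212  0.162] [ 0.477 -0.114  0.17 ]
0.174 27 [ 0.464 -0.211  0.17 ] [ 0.475 -0.128  0.178]
0.182 25 [ 0.464 -0.212  0.179] [ 0.475 -0.129  0.186]
0.19 23 [ 0.457 -0.212  0.187] [ 0.47  -0.17   0.194]
0.198 25 [ 0.458 -0.212  0.195] [ 0.469 -0.166  0.201]
0.206 35 [ 0.457 -0.213  0.202] [ 0.47  -0.162  0.21 ]
0.214 25 [ 0.458 -0.211  0.211] [ 0.469 -0.178  0.218]
0.222 42 [ 0.458 -0.212  0.218] [ 0.468 -0.14   0.226]
0.23 53 [ 0.457 -0.212  0.226] [ 0.468 -0.136  0.234]
0.238 13 [ 0.462 -0.214  0.234] [ 0.467 -0.167  0.242]
0.246 39 [ 0.456 -0.213  0.244] [ 0.479 -0.116  0.25 ]
0.254 148 [ 0.455 -0.212  0.25 ] [ 0.483 -0.113  0.255]
```

View pics/g.png

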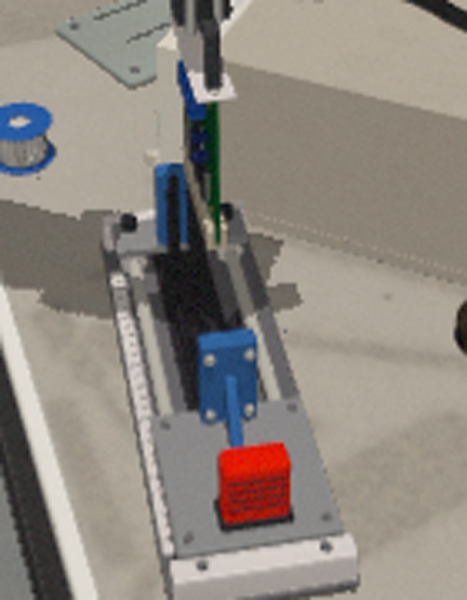

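The card hangs above the rest between the jaws; its -y edge is at crop (215,240), about 2 mm to holder +x of the middle line by the depth points. I'll shift -2 mm and lower.

```bash
python3 -m inch '[{"slide":[-0.05,-0.2,1],"turn":0,"grip":0.5},{"slide":[-0.05,-0.2,3],"turn":0,"grip":0.5},{"slide":[-0.05,-0.2,5],"turn":0,"grip":0.5},{"slide":[-0.05,-0.2,7],"turn":0,"grip":0.5},{"slide":[-0.05,-0.2,8.5],"turn":0,"grip":0.5},{"slide":[-0.05,-0.2,9.5],"turn":0,"grip":0.5},{"slide":[-0.05,-0.2,10],"turn":0,"grip":0.5},{"slide":[-0.05,-0.2,10],"turn":0,"grip":0.5},{"slide":[-0.05,-0.2,10],"turn":0,"grip":0.5}]'; python3 -m inch '[{"slide":[0,0,0.4],"turn":0,"grip":0.5},{"slide":[0,0,0.8],"turn":0,"grip":0.5},{"slide":[0,0,1.2],"turn":0,"grip":0.5},{"slide":[0,0,1.5],"turn":0,"grip":0.5},{"slide":[0,0,1.5],"turn":0,"grip":0.5}]'
```

```text
time: 15.25
eef_pos: [0.4691, -0.163, 0.141]
tcp_rot: [0.75, 0.661, 0.0, 0.001]
contact_force: [0.3, 0.4, -1.7]
opening: 0.095
finger_force: 78.5
time: 15.75
eef_pos: [0.4684, -0.1625, 0.1246]
tcp_rot: [0.75, 0.661, 0.0, -0.0]
contact_force: [0.6, -0.0, -2.9]
opening: 0.094
finger_force: 78.5
```

```bash
python3 -m inch '[{"slide":[0,0,0.2],"turn":0,"grip":0.5},{"slide":[0,0,0.4],"turn":0,"grip":0.5},{"slide":[0,0,0.6],"turn":0,"grip":0.5},{"slide":[0,0,0.7],"turn":0,"grip":0.5},{"slide":[0,0,0.7],"turn":0,"grip":0.5},{"slide":[0,0,0.7],"turn":0,"grip":0.5}]'; python3 to.py
python3 - <<'E'
from h import *
im,d=grab('side');W=cloud('side',d)
m=(W[...,0]>.435)&(W[...,0]<.5)&(W[...,1]>-.235)&(W[...,1]<-.17)&(W[...,2]>.02)&(W[...,2]<.14)
T=W[m]
for z in np.arange(.03,.14,.012):
    q=T[abs(T[:,2]-z)<.006]
    if len(q): print(round(z,3),len(q),q.min(0).round(3),q.max(0).round(3))
E
```

```text
time: 16.35
eef_pos: [0.4704, -0.1631, 0.1211]
tcp_rot: [0.75, 0.661, 0.001, 0.002]
contact_force: [-1.1, 2.1, 8.3]
opening: 0.095
finger_force: 79.9
t 16.35 pos [ 0.4704 -0.1631  0.1211] yaw_y -0.126 F [-1.1  2.1  8.3] open 0.095 ff 79.9 tilt [ 0.004 -0.001 -1.   ]
0.03 59 [ 0.436 -0.233  0.024] [ 0.5   -0.171  0.032]
0.042 3 [ 0.463 -0.177  0.04 ] [ 0.463 -0.175  0.044]
0.054 4 [ 0.462 -0.181  0.048] [ 0.466 -0.177  0.06 ]
0.066 6 [ 0.456 -0.195  0.068] [ 0.464 -0.185  0.072]
0.078 29 [ 0.455 -0.211  0.072] [ 0.467 -0.171  0.084]
0.09 40 [ 0.45  -0.231  0.084] [ 0.473 -0.181  0.096]
0.102 47 [ 0.449 -0.235  0.096] [ 0.473 -0.179  0.108]
0.114 18 [ 0.456 -0.21   0.108] [ 0.465 -0.171  0.117]
0.126 104 [ 0.453 -0.214  0.12 ] [ 0.481 -0.171  0.132]
0.138 16 [ 0.46  -0.209  0.132] [ 0.469 -0.201  0.14 ]
```

```bash
python3 -m inch '[{"slide":[0,0,-0.6],"turn":0,"grip":0.5},{"slide":[0,0,-0.6],"turn":0,"grip":0.5},{"slide":[0,0,-0.6],"turn":0,"grip":3},{"slide":[0,0,-0.6],"turn":0,"grip":3},{"slide":[0,0,-0.6],"turn":0,"grip":3},{"slide":[0,0,-0.6],"turn":0,"grip":3},{"slide":[0,0,-0.6],"turn":0,"grip":3},{"slide":[0,0,-0.6],"turn":0,"grip":3},{"slide":[0,0,-2],"turn":0,"grip":3},{"slide":[0,0,-5],"turn":0,"grip":3},{"slide":[0,0,-9],"turn":0,"grip":3},{"slide":[0,0,-13],"turn":0,"grip":3},{"slide":[0,0,-13],"turn":0,"grip":3}]';  python3 to.py 0.4488,-0.3303,0.25,1.446
python3 - <<'E'
from h import *
im,d=grab('side')
cv2.imwrite('pics/i.png',cv2.resize(im[240:420,260:400],(467,600),interpolation=cv2.INTER_CUBIC)[:,:,::-1])
E
```

```text
time: 17.7
eef_pos: [0.4718, -0.1645, 0.2569]
tcp_rot: [0.75, 0.661, 0.002, 0.007]
contact_force: [0.4, -0.1, -0.3]
opening: 0.352
finger_force: 0.0
t 17.7 pos [ 0.4718 -0.1645  0.2569] yaw_y -0.126 F [ 0.4 -0.1 -0.3] open 0.352 ff 0.0 tilt [ 0.013 -0.007 -1.   ]
[-16.73, -0.21, 0.78] turn -1.572
```

View pics/i.png

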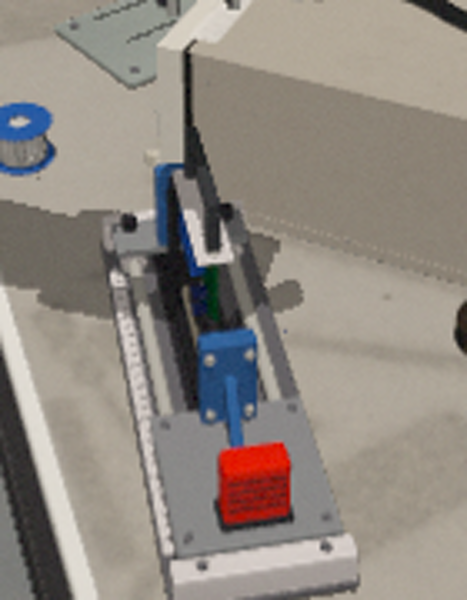

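The card stands upright in the rest (handle at (210,210), board between the jaws), and the sliding jaw is fully out with its red grip at (253,485). Next I'll regrip the jaw.

```bash
python3 -m inch '[{"slide":[-4,0,0],"turn":-0.14,"grip":4.8},{"slide":[-8,0,0],"turn":-0.28,"grip":4.8},{"slide":[-12,0,0],"turn":-0.42,"grip":4.8},{"slide":[-16,0,0],"turn":-0.56,"grip":4.8},{"slide":[-16.8,-0.1,0],"turn":-0.7,"grip":4.8},{"slide":[-16.8,-0.1,0],"turn":-0.84,"grip":4.8},{"slide":[-16.8,-0.1,0],"turn":-0.98,"grip":4.8},{"slide":[-16.8,-0.1,0],"turn":-1.12,"grip":4.8},{"slide":[-16.8,-0.1,0],"turn":-1.26,"grip":4.8},{"slide":[-16.8,-0.1,0],"turn":-1.4,"grip":4.8},{"slide":[-16.8,-0.1,2],"turn":-1.54,"grip":4.8},{"slide":[-16.8,-0.1,5],"turn":-1.572,"grip":4.8},{"slide":[-16.8,-0.1,9],"turn":-1.572,"grip":4.8},{"slide":[-16.8,-0.1,10],"turn":-1.572,"grip":4.8},{"slide":[-16.8,-0.1,10],"turn":-1.572,"grip":4.8}]'; python3 to.py 0.4485,-0.331,0.02,1.446
```

```text
time: 19.25
eef_pos: [0.445, -0.3277, 0.1455]
tcp_rot: [0.062, 0.998, 0.002, -0.002]
contact_force: [-0.5, -0.3, -0.5]
opening: 0.555
finger_force: 0.0
t 19.25 pos [ 0.445  -0.3277  0.1455] yaw_y 1.446 F [-0.5 -0.3 -0.5] open 0.555 ff 0.0 tilt [-0.004  0.005 -1.   ]
[-0.45, -0.33, 12.54] turn -0.0
```

```bash
python3 -m inch '[{"slide":[-0.35,-0.3,0],"turn":0,"grip":4.8},{"slide":[-0.35,-0.3,4],"turn":0,"grip":4.8},{"slide":[-0.35,-0.3,8],"turn":0,"grip":4.8},{"slide":[-0.35,-0.3,11],"turn":0,"grip":4.8},{"slide":[-0.35,-0.3,12.6],"turn":0,"grip":4.8},{"slide":[-0.35,-0.3,12.6],"turn":0,"grip":4.8},{"slide":[-0.35,-0.3,12.6],"turn":0,"grip":1.5},{"slide":[-0.35,-0.3,12.6],"turn":0,"grip":1.5},{"slide":[-0.35,-0.3,12.6],"turn":0,"grip":1.5},{"slide":[-0.35,-0.3,12.6],"turn":0,"grip":1.5},{"slide":[-0.35,-0.3,12.6],"turn":0,"grip":1.5},{"slide":[-0.35,-0.3,12.6],"turn":0,"grip":1.5}]' 50
```

```text
time: 20.45
eef_pos: [0.4514, -0.3308, 0.0251]
tcp_rot: [0.063, 0.998, 0.002, 0.002]
contact_force: [1.5, 9.0, 6.3]
opening: 0.225
finger_force: 51.2
```

```bash
python3 -m inch '[{"slide":[0,0.5,0],"turn":0,"grip":1.5},{"slide":[0,1,0],"turn":0,"grip":1.5},{"slide":[0,1.5,0],"turn":0,"grip":1.5},{"slide":[0,2,0],"turn":0,"grip":1.5},{"slide":[0,2.3,0],"turn":0,"grip":1.5},{"slide":[0,2.6,0],"turn":0,"grip":1.5},{"slide":[0,2.9,0],"turn":0,"grip":1.5},{"slide":[0,3.2,0],"turn":0,"grip":1.5},{"slide":[0,3.5,0],"turn":0,"grip":1.5},{"slide":[0,3.8,0],"turn":0,"grip":1.5},{"slide":[0,4.1,0],"turn":0,"grip":1.5},{"slide":[0,4.4,0],"turn":0,"grip":1.5},{"slide":[0,4.4,0],"turn":0,"grip":1.5}]'; python3 to.py;  python3 -m inch '[{"slide":[0,0.2,0],"turn":0,"grip":1.5},{"slide":[0,0.4,0],"turn":0,"grip":1.5},{"slide":[0,0.6,0],"turn":0,"grip":1.5},{"slide":[0,0.8,0],"turn":0,"grip":1.5},{"slide":[0,1,0],"turn":0,"grip":1.5},{"slide":[0,1.2,0],"turn":0,"grip":1.5},{"slide":[0,1.4,0],"turn":0,"grip":1.5},{"slide":[0,1.4,0],"turn":0,"grip":1.5}]'
```

```text
time: 21.75
eef_pos: [0.4565, -0.2926, 0.0251]
tcp_rot: [0.063, 0.998, -0.003, 0.002]
contact_force: [-1.7, -8.7, 0.1]
opening: 0.227
finger_force: 50.7
t 21.75 pos [ 0.4565 -0.2926  0.0251] yaw_y 1.445 F [-1.7 -8.7  0.1] open 0.227 ff 50.7 tilt [ 0.004 -0.007 -1.   ]
time: 22.55
eef_pos: [0.4582, -0.279, 0.0252]
tcp_rot: [0.063, 0.998, -0.003, 0.002]
contact_force: [-1.5, -9.6, 0.2]
opening: 0.229
finger_force: 50.7
```

```bash
python3 -m inch '[{"slide":[0,0.2,0],"turn":0,"grip":1.5},{"slide":[0,0.4,0],"turn":0,"grip":1.5},{"slide":[0,0.6,0],"turn":0,"grip":1.5},{"slide":[0,0.8,0],"turn":0,"grip":1.5},{"slide":[0,0.9,0],"turn":0,"grip":1.5},{"slide":[0,1,0],"turn":0,"grip":1.5},{"slide":[0,1,0],"turn":0,"grip":1.5}]'; python3 to.py
python3 - <<'E'
from h import *
im,d=grab('side');W=cloud('side',d)
m=(W[...,0]>.44)&(W[...,0]<.51)&(W[...,1]>-.22)&(W[...,1]<-.05)&(W[...,2]>.118)&(W[...,2]<.2)
T=W[m];O=np.array([.466,-.198]);y=np.array([.126,.992]);x=np.array([.992,-.126]);r=T[:,:2]-O
for lo,hi in((.118,.125),(.125,.134),(.155,.18)):
    k=(T[:,2]>lo)&(T[:,2]<hi);print(lo,k.sum(),np.percentile(r[k]@x,[3,50,97]).round(4),np.percentile(r[k]@y,[3,50,97]).round(4))
k=(T[:,2]>.155)&(T[:,2]<.18);print(cv2.minAreaRect((np.c_[r[k]@x,r[k]@y]*1000).astype(np.float32)))
E
```

```text
time: 23.25
eef_pos: [0.4595, -0.2691, 0.0252]
tcp_rot: [0.063, 0.998, -0.003, 0.002]
contact_force: [-2.4, -10.4, -0.1]
opening: 0.225
finger_force: 50.7
t 23.25 pos [ 0.4595 -0.2691  0.0252] yaw_y 1.445 F [ -2.4 -10.4  -0.1] open 0.225 ff 50.7 tilt [ 0.004 -0.007 -1.   ]Traceback (most recent call last):
  File "<stdin>", line 6, in <module>
    return _quantile_unchecked(
        a, q, axis, out, overwrite_input, method, keepdims, weights)
    return _ureduce(a,
                    func=_quantile_ureduce_func,
    ...<5 lines>...
                    overwrite_input=overwrite_input,
                    method=method)
    r = func(a, **kwargs)
    result = _quantile(arr,
                       quantiles=q,
    ...<2 lines>...
                       out=out,
                       weights=wgt)
    slices_having_nans = np.isnan(arr[-1, ...])
                                  ~~~^^^^^^^^^
IndexError: index -1 is out of bounds for axis 0 with size 0
```

```bash
python3 -m inch '[{"slide":[0,0.1,0],"turn":0,"grip":1.5},{"slide":[0,0.2,0],"turn":0,"grip":1.5},{"slide":[0,0.3,0],"turn":0,"grip":1.5},{"slide":[0,0.3,0],"turn":0,"grip":1.5}]';python3 -m inch '[{"slide":[0,0.1,0],"turn":0,"grip":1.5},{"slide":[0,0.2,0],"turn":0,"grip":1.5},{"slide":[0,0.3,0],"turn":0,"grip":1.5},{"slide":[0,0.3,0],"turn":0,"grip":1.5}]'
```

```text
time: 23.7
eef_pos: [0.4598, -0.2668, 0.0252]
tcp_rot: [0.063, 0.998, -0.004, 0.002]
contact_force: [-3.2, -11.8, -0.8]
opening: 0.225
finger_force: 50.6
time: 24.1
eef_pos: [0.4599, -0.267, 0.0252]
tcp_rot: [0.062, 0.998, -0.007, 0.003]
contact_force: [-4.2, -20.6, -4.9]
opening: 0.228
finger_force: 52.1
```

```bash
python3 -m inch '[{"slide":[0,0,0],"turn":0,"grip":1.5},{"slide":[0,0,0],"turn":0,"grip":1.5},{"slide":[0,0,0],"turn":0,"grip":4.5},{"slide":[0,0,0],"turn":0,"grip":4.5},{"slide":[0,0,0],"turn":0,"grip":4.5},{"slide":[0,0,0],"turn":0,"grip":4.5},{"slide":[0,0,0],"turn":0,"grip":4.5},{"slide":[0,0,-3],"turn":0,"grip":4.5},{"slide":[0,0,-8],"turn":0,"grip":4.5},{"slide":[0,0,-13],"turn":0,"grip":4.5},{"slide":[0,-5,-17],"turn":0,"grip":4.5},{"slide":[0,-10,-17],"turn":0,"grip":4.5},{"slide":[0,-15,-17],"turn":0,"grip":4.5},{"slide":[0,-20,-17],"turn":0,"grip":4.5},{"slide":[0,-20,-17],"turn":0,"grip":4.5},{"slide":[0,-20,-17],"turn":0,"grip":4.5}]'
cat > chk.py <<'E'
from h import *
O=np.array([.466,-.198]);y=np.array([.126,.992]);x=np.array([.992,-.126])
for n in('top','side'):
    im,d=grab(n);W=cloud(n,d);im=im.astype(int);r=W[...,:2]-O;X=r@x;Y=r@y;Z=W[...,2];R,G,B=im[...,0],im[...,1],im[...,2]
    reg=(abs(X)<.05)&(Y>-.17)&(Y<.17)
    def rep(nm,m):
        m=m&reg
        if m.sum()>3: print(n,nm,m.sum(),'X',np.percentile(X[m],[3,50,97]).round(4),'Y',np.percentile(Y[m],[1,50,99]).round(4),'Z',np.percentile(Z[m],[3,50,97]).round(4))
    rep('red',(R>120)&(G<80)&(B<80)&(Z>.08))
    bl=(B>R+50)&(B>90)&(Z>.095)&(Z<.115)
    rep('blueS',bl&(Y>.08));rep('blueM',bl&(Y<.05));
    rep('plate',(R>140)&(abs(R-B)<40)&(Z>.12)&(Z<.136))
    h=(im.max(-1)<90)&(Z>.15)&(Z<.18);rep('handle',h)
    if (h&reg).sum()>5: print(cv2.minAreaRect((np.c_[X[h&reg],Y[h&reg]]*1000).astype(np.float32)))
E
python3 chk.py
```

```text
time: 25.7
eef_pos: [0.4332, -0.4588, 0.1915]
tcp_rot: [0.064, 0.998, 0.0, -0.0]
contact_force: [-0.8, 0.3, -0.5]
opening: 0.526
finger_force: 0.0
top red 75 X [-0.0183 -0.001   0.0159] Y [-0.0765 -0.0668 -0.0583] Z [0.0812 0.0859 0.0931]
top blueS 47 X [-0.0158 -0.0026  0.0159] Y [0.0906 0.1283 0.1337] Z [0.0957 0.1025 0.1105]
top blueM 41 X [-0.0164 -0.0031  0.015 ] Y [0.0069 0.012  0.0185] Z [0.0961 0.1001 0.1062]
top plate 133 X [-0.012  -0.0066  0.0072] Y [0.0218 0.0731 0.1193] Z [0.1221 0.1279 0.1345]
top handle 120 X [-0.0061 -0.0017  0.0035] Y [0.0302 0.0726 0.1135] Z [0.1619 0.1683 0.1733]
((-0.9069910049438477, 71.87847900390625), (84.74852752685547, 11.362770080566406), 89.87992095947266)
side red 154 X [-0.0188 -0.0007  0.0174] Y [-0.0815 -0.0742 -0.0619] Z [0.0804 0.0852 0.0879]
side blueS 28 X [-0.0165 -0.0124 -0.0087] Y [0.0814 0.1201 0.1301] Z [0.0958 0.1021 0.1119]
side blueM 119 X [-0.0176 -0.0032  0.016 ] Y [0.0034 0.0084 0.0482] Z [0.0958 0.1015 0.1052]
side plate 173 X [-0.012  -0.0055  0.0103] Y [0.018  0.0575 0.1164] Z [0.1267 0.1289 0.1316]
side handle 140 X [-0.0057 -0.0016  0.0032] Y [0.0237 0.0505 0.107 ] Z [0.1524 0.1688 0.1714]
((-1.1934657096862793, 66.00564575195312), (9.321606636047363, 86.47257232666016), 0.39860770106315613)
```

The top view puts the card centre 138–139 mm from the grip, against 138 mm expected when seated. The plate top is at 0.128, so the card is on the floor, it is square, and the robot is clear. I'll hand in.

```bash
python3 -c "
from plant import ctrl
print(ctrl.sign_off())"
```

```text
the job is handed in; nothing more can be done
None
```

The card stands upright on the floor of the rest, seated in the sliding jaw's groove. I pressed it against the set jaw with about 12 N beyond the jaw's drag, then let go and handed the job in at about 26 s; no verdict came back.

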